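# Set out the specimen tray in a row round the swab carton

### The job

Set out the steel tray for the next patient, in one straight row along the tray through the swab carton that already stands there: as seen from the tray's blue-banded edge, stand the blue-lidded cup to the left of the carton and the orange-lidded cup to its right, each 11 cm from the carton, centre to centre. Stand the red-capped vial halfway between the carton and the orange-lidded cup, and lay the tape roll flat and centred on the lid of the blue-lidded cup. Keep cups and vial upright, and leave the carton, the dropper bottle and the other vials where they are.

Things in the scene. Friction and masses are not known exactly. Their poses are not given: they have to be found in the camera images.
- tray: shallow steel tray, fixed, 330 mm long (y) by 114 mm deep (x). Origin: centre of its underside, on the work surface. x points from the front edge (blue band, robot's side) to the back; y to the left as seen from the blue-banded edge. Floor 3 mm thick; rim 4 mm wide, 10 mm high. Yaw up to 0.16 rad either way.
- swab_box: white open carton of swabs, already standing on the tray floor near the tray's middle and square to the tray, body 48 mm (x) by 62 mm (y) by 44 mm tall, an opened flap at the back reaching to 59 mm height. Origin: on the underside, 6 mm behind the middle of the body; axes parallel to the tray's. Stays where it is. About 150 g.
- carton_mid (a point): the middle of the swab carton's underside (midway across its 48 x 62 mm body), axes parallel to the tray's: x to the tray's back, y to the left. Places in the row are measured from here.
- blue_cup: lidded specimen cup with a blue lid, 66 mm tall, on the work surface at the start. The body tapers and is up to 55 mm wide; the ribbed round lid is 61 mm across and reaches from 52 to 66 mm above the base. Grasp the lid. Origin: centre of the underside, z up. About 45 g. Any yaw will do.
- orange_cup: lidded specimen cup with an orange lid, 66 mm tall, on the work surface at the start. The body tapers and is up to 55 mm wide; the ribbed round lid is 61 mm across and reaches from 52 to 66 mm above the base. Grasp the lid. Origin: centre of the underside, z up. About 45 g. Any yaw will do.
- tape_roll: roll of off-white surgical tape lying flat on the work surface, 58 mm outside diameter, 25 mm tall, hole about 25 mm. Origin: centre of the underside, z up along the roll's axis. About 40 g.
- red_vial: small brown injection vial with a red cap, 23 mm across the body and 46 mm tall; body up to 38 mm, cap 20 mm wide above that. Origin: centre of the underside, z up. About 30 g. This is the one wanted; it starts on the work surface.
- green_vial: small brown injection vial with a green cap, 23 mm across the body and 46 mm tall; body up to 38 mm, cap 20 mm wide above that. Origin: centre of the underside, z up. About 30 g. Not wanted: leave it alone.
- grey_vial: small brown injection vial with a grey cap, 23 mm across the body and 46 mm tall; body up to 38 mm, cap 20 mm wide above that. Origin: centre of the underside, z up. About 30 g. Not wanted: leave it alone.
- dropper_bottle: white dropper bottle, 62 mm across, 119 mm tall, standing on the work surface. Origin: centre of the underside. Leave it alone. Fixed equipment near by (keep the gripper clear): a centrifuge behind it, its knobs reach forward to x = 0.675, 130 mm tall, and a round yellow sharps bin with a red top to its right, centred near x = 0.60, y = -0.40, about 130 mm across its lid, 230 mm tall.

How it is judged (in metres and radians):
At the end, for the whole second after the job is handed in: From the carton's middle, along its y: blue cup 110 mm left, orange cup 110 mm right (15 mm along and across), red vial 55 mm right (11 mm), all upright on the tray floor; tape roll flat on the blue lid, centred within 12 mm; all at rest (x of blue_cup in the frame of carton_mid between -0.015 and 0.015 m and y of blue_cup in the frame of carton_mid between 0.095 and 0.125 m and angle between each of blue_cup, orange_cup, red_vial's own z axis and vertical below 0.17 rad and z of blue_cup in the frame of carton_mid between -0.005 and 0.006 m and x of orange_cup in the frame of carton_mid between -0.015 and 0.015 m and y of orange_cup in the frame of carton_mid between -0.125 and -0.095 m and z of orange_cup in the frame of carton_mid between -0.005 and 0.006 m and x of red_vial in the frame of carton_mid between -0.011 and 0.011 m and y of red_vial in the frame of carton_mid between -0.066 and -0.044 m and z of red_vial in the frame of carton_mid between -0.005 and 0.006 m and horizontal distance between tape_roll and blue_cup below 0.012 m and z of tape_roll in the frame of blue_cup between 0.061 and 0.071 m and angle between tape_roll's own z axis and vertical below 0.12 rad and linear speed of each of blue_cup, orange_cup, red_vial, tape_roll, swab_box below 0.02 m/s); the robot touches nothing.
It fails at once if the swab carton is shifted (15 mm) or tipped (distance of swab_box from where it was at the start of the episode above 0.015 m or angle between swab_box's own z axis and vertical above 0.25 rad).
It fails at once if a green- or grey-capped vial or the dropper bottle is moved by more than 20 mm or knocked over (distance of any of green_vial, grey_vial, dropper_bottle from where it was at the start of the episode above 0.02 m or angle between any of green_vial, grey_vial, dropper_bottle's own z axis and vertical above 0.5 rad).
It fails at once if a specimen cup or the red-capped vial is tipped over (by more than 0.6 rad) (angle between any of blue_cup, orange_cup, red_vial's own z axis and vertical above 0.6 rad).
It also fails if it takes over 112 s, if anything falls off the work surface, if the arm or the gripper's body presses on something with over 40 N, if the wrist force passes 120 N, or if a joint passes its speed limit or range.

### The arm

A 7-joint arm with a two-finger parallel gripper is mounted at the origin on a cart in front of the work surface, level with it; the furniture and walls round the work are solid. World frame = base frame: x ahead of the robot, y to its left, z up, the work surface at z = 0. Lengths are in mm, angles in rad, forces in N, time in s.
With the tool pointing down it reaches from about 350 to 900 mm from the base axis. Payload 7.2 kg.
Tool frame: the origin (TCP) lies at the very end of the fingers, on their centre line; the grasp point (between the pads) lies 19 mm behind it; z points along the fingers, y is the line along which they close (so a half turn about z gives the same grasp; the last joint's range is limited). The gripper opens to 88 mm and grips with 3 to 60 N. Pads are 20 mm wide; open, the fingers measure 115 mm over their backs; the gripper's body (75 mm by 178 mm) begins 61 mm behind the grasp point.
Start: joints at [1.077, 0.411, -0.013, 1.596, 0.006, 1.134, -0.082], TCP at [258.145, -569.201, 222.653] pointing down, gripper open.
Joint ranges: [-2.95, 2.95], [-0.29, 1.99], [-1.47, 1.44], [0.14, 2.54], [-1.03, 4.17], [0.13, 1.85], [-2.86, 2.86]. Speed limits (rad/s): [2.39, 2.39, 3.01, 3.01, 3.14, 3.14, 3.14].

### API

Orientations are given as a 3x3 rotation matrix whose columns are the frame's x, y, z axes.
In Python, from station import get_obs, camera, camera_model, job_done gives the robot as it stands.
- The arm moves only by the tool play_rows, never from a script. Its argument "deltas" is a list of rows, each a list of 7 numbers: the shift along the tool's x, y, z in mm, then the turn, a rotation vector about the tool's x, y, z in rad, then the opening, from 0 (shut) to 1 (fully open). In form: [[tx, ty, tz, rx, ry, rz, jaw], ...]. A call has 1 to 5 rows; each row shifts and turns the commanded pose from where the row before left it, along the tool's axes as they then stand; what a row does not reach is not made up. A row lasts 1/12 s, in which the tool goes at most 41.7 mm and 7.16 degrees, less where a joint would pass 70% of its speed; a pose out of reach is approached as far as the arm can. A call with a gripper value outside its range is refused whole. The fingers move at their own pace and stop on an object; the grip force is fixed at half the most. Time passes only in rows, so rows that do not move let the fingers close. It gives the time, the measured TCP pose, the force, the opening and the grip force at its end, in the units of the state.
- get_obs(): the state, without advancing time (a new reading comes with each control period).
- camera(name): name is "scene" or "top" or "wrist"; returns (picture, depth): 400x640x3 uint8, blue, green, red; 400x640 float32, mm along the optical axis (not along the pixel's ray), 0 where there is no reading.
- camera_model(name): a dict with "fx", "fy", "cx", "cy" (pixels), "eye" and "rotation" of the camera in the world. Camera axes: x right, y down, z forward; pixel columns grow to the right and rows downward; lengths in mm; the calibration is good to about 2 mm. A picture is of the moment at which its call begins: read the wrist's pose just before it. camera_model takes no time and is no camera call; for the wrist camera it gives the pose at the moment of the call.
- job_done(): hands the job in; it is judged then, once.
The state is a dict: "clock": time; "joint_pos": joint angles; "joint_vel": joint speeds; "tau": joint torques, N m; "eef_pos": TCP position; "ee_rot": TCP orientation; "contact_force": force on the tool from outside, world axes, zero at the start; "moment": the same for the moment, N m; "finger_gap": finger opening in mm; "finger_force": force on a finger pad.
Only numpy, scipy, OpenCV 4.12 (cv2) and the standard library are available. Lean on these libraries where they do the work, as an engineer would, in place of code of your own. Each camera call takes 0.05 s, during which the arm holds its last target. There are 200 camera calls.

## Working session

There is one attempt and no reset: what is moved stays moved. The work goes in short steps, Python scripts to look and compute and a tool call to move; the robot and the scene stay as the last step left them, time stands still between calls to the robot, and variables do not carry over. Pictures are saved under pics/ and viewed, at most 14 in all, crops included, and the job is handed in when it is done.

Besides the shell and the picture viewer there is one more tool, called after "Request:" as a command line: name --pt "numbers of a row" for each row, then --argument value for the rest. play_rows: Moves the arm, as the interface text tells. Its arguments: {"type":"object","properties":{"deltas":{"type":"array"}},"required":["deltas"]}

```bash
mkdir -p pics; ls; cat > h.py <<'E'
import numpy as np, cv2
from station import *
def snap(name):
    m=camera_model(name); p,d=camera(name)
    return p,d,m
def pt(m,u,v,z):  # depth along axis
    c=np.array([(u-m['cx'])/m['fx'],(v-m['cy'])/m['fy'],1])*z
    return np.array(m['eye'])+np.array(m['rotation'])@c
def cloud(m,d):
    v,u=np.indices(d.shape)
    c=np.stack([(u-m['cx'])/m['fx']*d,(v-m['cy'])/m['fy']*d,d],-1)
    return c@np.array(m['rotation']).T+np.array(m['eye'])
E
python3 - <<'E'
from h import *
o=get_obs(); print(o['clock'],o['eef_pos'],o['ee_rot'],o['finger_gap'])
for n in('scene','top'):
    p,d,m=snap(n); cv2.imwrite(f'pics/{n}0.png',p); np.savez(f'{n}0.npz',p=p,d=d,**m); print(n,m)
E
```

```text
pics
0.0 [ 257.89479533 -568.74472037  221.81732431] [[ 9.10709567e-01  4.13046603e-01 -7.66816728e-04]
 [ 4.13047299e-01 -9.10708478e-01  1.41291429e-03]
 [-1.14747047e-04 -1.60348614e-03 -9.99998708e-01]] 87.69765155636448
scene {'fx': 428.84299293424095, 'fy': 428.84299293424095, 'cx': 320.4499910128776, 'cy': 203.29597256629788, 'eye': array([ 434.1417589 ,  659.34763635, 1113.8450803 ]), 'rotation': array([[-0.98990972, -0.11372918,  0.08452471],
       [-0.14135112,  0.8343601 , -0.53278803],
       [-0.0099305 , -0.53935971, -0.84201692]])}
top {'fx': 486.6947696309221, 'fy': 486.6947696309221, 'cx': 307.5831697228117, 'cy': 195.73069847009933, 'eye': array([ 206.77176857,    9.13470595, 1560.14927632]), 'rotation': array([[-0.06565108, -0.97121078,  0.22899685],
       [-0.99784035,  0.06439086, -0.01297918],
       [-0.00213979, -0.2293544 , -0.97334063]])}
```

View pics/scene0.png

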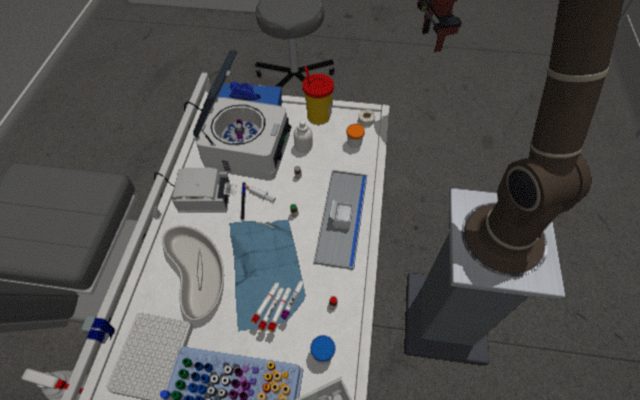

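View pics/top0.png

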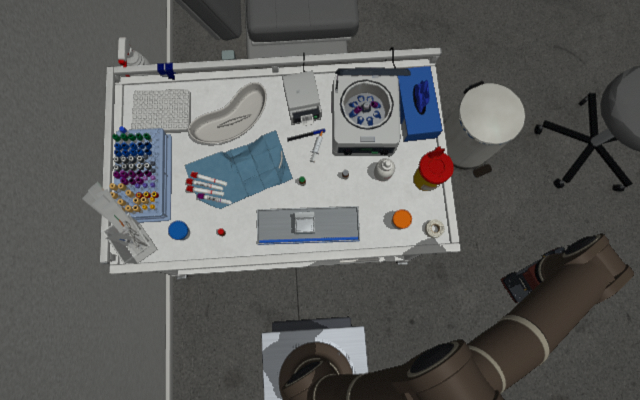

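The scene and top views show the blue cup at scene (322,348) / top (178,230), orange at (355,132) / (402,219), tape at (367,116) / (434,228), red vial at (333,300) / (221,232) and carton at (341,214) / (303,223). I'll measure them from both depth views.

```bash
cat > m0.py <<'E'
from h import *
px={'blue':((322,348),(178,230)),'orange':((355,132),(402,219)),'tape':((367,116),(434,228)),'red':((333,300),(221,232)),'carton':((341,214),(303,223)),'green':((294,210),(301,181)),'grey':((297,171),(345,174)),'dropper':((303,135),(385,169))}
for i,n in enumerate(('scene','top')):
    z=np.load(n+'0.npz'); m={k:z[k] for k in z}; C=cloud(m,z['d']); hsv=cv2.cvtColor(z['p'],cv2.COLOR_BGR2HSV)
    for k,v in px.items():
        u,w=v[i]; r=22; s=np.s_[w-r:w+r,u-r:u+r]; P=C[s].reshape(-1,3)
        c=C[w,u]; q=P[(np.hypot(*(P-c)[:,:2].T)<60)&(P[:,2]>8)]
        top=np.percentile(q[:,2],97); t=q[q[:,2]>top-8]
        mid=(t[:,:2].max(0)+t[:,:2].min(0))/2
        print(n,k,'pix',c.round(),'ztop',top.round(1),'mean',t[:,:2].mean(0).round(1),'mid',mid.round(1),'ext',np.ptp(t[:,:2],axis=0).round(),len(t))
    # tray blue band + tray box
    M=(hsv[...,0]>105)&(hsv[...,0]<125)&(hsv[...,1]>150)
    b=C[M&(abs(C[...,2]-10)<12)&(C[...,0]<520)&(abs(C[...,1])<250)]
    (a:=cv2.minAreaRect(b[:,:2].astype(np.float32))); print('band',a,len(b),b[:,2].mean())
    e1=b[b[:,1]>np.percentile(b[:,1],95)].mean(0);e2=b[b[:,1]<np.percentile(b[:,1],5)].mean(0);print(e1,e2,np.arctan2(-(e1-e2)[0],(e1-e2)[1]))
    ca=z['p'][px['carton'][i][1]-35:px['carton'][i][1]+35,px['carton'][i][0]-70:px['carton'][i][0]+70]
E
python3 m0.py
```

```text
scene blue pix [478. 401.  64.] ztop 67.8 mean [476.9 400.4] mid [476.9 400.6] ext [60. 61.] 508
scene orange pix [ 467. -290.   67.] ztop 67.6 mean [ 466.9 -298.3] mid [ 468.  -299.5] ext [60. 62.] 213
scene tape pix [ 434. -431.    0.] ztop 28.4 mean [ 437.1 -408.2] mid [ 436.5 -407.5] ext [53. 64.] 136
scene red pix [467. 274.  50.] ztop 48.1 mean [467.3 271.1] mid [467.4 270.9] ext [16. 20.] 45
scene carton pix [477.  12.  45.] ztop 59.3 mean [503.2   2.4] mid [501.8   2.1] ext [13. 61.] 63
scene green pix [617.   8.  31.] ztop 46.8 mean [620.4   5.8] mid [620.5   5.3] ext [18. 18.] 34
scene grey pix [ 631. -128.   42.] ztop 97.2 mean [ 685.2 -141. ] mid [ 685.9 -141.5] ext [10. 18.] 18
scene dropper pix [ 630. -246.   78.] ztop 116.5 mean [ 635.5 -261.1] mid [ 657.5 -261.1] ext [64. 24.] 30
band ((427.96697998046875, -7.5931549072265625), (312.868896484375, 6.740786075592041), 88.43270874023438) 200 3.3339269924127826
[432.38976613 143.74568864   2.66001808] [ 423.31065941 -153.80847239    2.53315649] -0.030502987010086018
top blue pix [475. 397.  68.] ztop 71.4 mean [478.1 398.
[... 268 characters left out ...]
 46.] ztop 49.8 mean [468.1 270.1] mid [468.8 270. ] ext [16. 16.] 28
top carton pix [476.   9.  42.] ztop 60.3 mean [501.8   6.3] mid [479.2   5.5] ext [61. 60.] 72
top green pix [614.   7.  43.] ztop 48.8 mean [620.8   4.4] mid [620.3   4.7] ext [19. 17.] 28
top grey pix [ 627. -136.   45.] ztop 97.9 mean [ 683.1 -144.8] mid [ 682.5 -145.7] ext [ 6. 16.] 9
top dropper pix [ 620. -257.   99.] ztop 117.8 mean [ 633.6 -263. ] mid [ 634.6 -261.6] ext [18. 21.] 32
band ((427.6389465332031, -3.7376556396484375), (315.7108459472656, 9.028751373291016), 88.06114959716797) 210 4.031447291198394
[432.30470997 145.67430527   3.79634316] [ 424.27737819 -154.53601666    3.63406886] -0.02673265674700276
```

Both views agree to about 2 mm and the heights match the text. I'll move over the tray to refine the carton with the wrist camera.

Request:
play_rows --pt "27 -29 -5 0 0 0 1" --pt "27 -29 -5 0 0 0 1" --pt "27 -29 -5 0 0 0 1" --pt "27 -29 -5 0 0 0 1" --pt "27 -29 -5 0 0 0 1"

```text
clock: 0.52
eef_pos: [321.2, -379.4, 247.5]
ee_rot: [[0.911, 0.413, -0.001], [0.413, -0.911, 0.0], [-0.0, -0.001, -1.0]]
contact_force: [0.6, 0.0, 0.0]
finger_gap: 87.7
finger_force: 0.0
```

Request:
play_rows --pt "27 -29 -5 0 0 0 1" --pt "27 -29 -5 0 0 0 1" --pt "27 -29 -5 0 0 0 1" --pt "27 -29 -5 0 0 0 1" --pt "27 -29 -5 0 0 0 1"

```text
clock: 0.93
eef_pos: [384.2, -191.6, 272.8]
ee_rot: [[0.911, 0.413, -0.0], [0.413, -0.911, -0.0], [-0.0, 0.0, -1.0]]
contact_force: [0.2, -0.3, 0.2]
finger_gap: 87.3
finger_force: 0.0
```

Request:
play_rows --pt "27 -29 -5 0 0 0 1" --pt "27 -29 -5 0 0 0 1" --pt "27 -29 -5 0 0 0 1" --pt "27 -29 -5 0 0 0 1" --pt "27 -29 -5 0 0 0 1"

```text
clock: 1.35
eef_pos: [447.2, -3.9, 297.9]
ee_rot: [[0.911, 0.413, 0.0], [0.413, -0.911, -0.0], [-0.0, 0.0, -1.0]]
contact_force: [1.4, -0.1, 0.2]
finger_gap: 87.9
finger_force: 0.0
```

Request:
play_rows --pt "0 0 0 0 0 -0.124 1" --pt "0 0 0 0 0 -0.124 1" --pt "0 0 0 0 0 -0.124 1" --pt "0 0 0 0 0 -0.124 1" --pt "0 0 0 0 0 -0.124 1"

```text
clock: 1.77
eef_pos: [447.1, -5.6, 297.4]
ee_rot: [[0.496, 0.869, -0.001], [0.869, -0.496, -0.0], [-0.0, -0.001, -1.0]]
contact_force: [0.7, -0.1, -0.2]
finger_gap: 87.7
finger_force: 0.0
```

Request:
play_rows --pt "0 0 0 0 0 -0.124 1" --pt "0 0 0 0 0 -0.124 1" --pt "0 0 0 0 0 -0.124 1" --pt "0 0 0 0 0 -0.124 1" --pt "0 0 0 0 0 -0.124 1"

```text
clock: 2.18
eef_pos: [447.0, -5.8, 297.4]
ee_rot: [[-0.101, 0.995, -0.001], [0.995, 0.101, -0.0], [-0.0, -0.001, -1.0]]
contact_force: [-0.4, -0.5, -0.1]
finger_gap: 87.8
finger_force: 0.0
```

```bash
python3 - <<'E'
from h import *
p,d,m=snap('wrist'); cv2.imwrite('pics/w1.png',p); np.savez('w1.npz',p=p,d=d,**m); print(m)
C=cloud(m,d); np.save('C1.npy',C)
print((C[...,2]>30).sum(), d[d>0].min(), d.max())
E
```

```text
{'fx': 341.6954902180535, 'fy': 341.6954902180535, 'cx': 318.5881825563138, 'cy': 202.0763530042479, 'eye': array([440.50853894,  69.33869838, 458.69228243]), 'rotation': array([[ 9.94957865e-01,  9.63081246e-02,  2.79927212e-02],
       [ 1.00292790e-01, -9.56664078e-01, -2.73377392e-01],
       [ 4.51166864e-04,  2.74806454e-01, -9.61499459e-01]])}
91449 65.82655 1573.8665
```

View pics/w1.png

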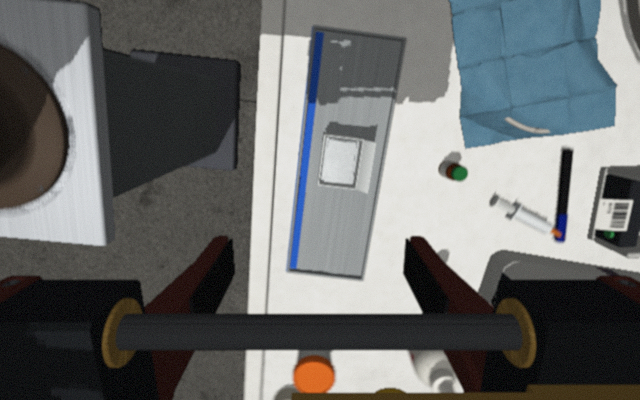

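The wrist view shows the tray corners at (316,26), (405,37), (363,279) and (288,270), with the carton's opening at (321–362, 134–187). Next I'll fit tray and carton.

```bash
python3 - <<'E'
from h import *
z=np.load('w1.npz'); m={k:z[k] for k in z}
def ray(u,v,h):
    r=m['rotation']@np.array([(u-m['cx'])/m['fx'],(v-m['cy'])/m['fy'],1]); return m['eye']+r*(h-m['eye'][2])/r[2]
c=np.array([ray(u,v,10) for u,v in((316,26),(405,37),(363,279),(288,270))])[:,:2]
print(c.round(1),'centre',c.mean(0).round(1)); l=c[0]-c[3]; l2=c[1]-c[2]; print(np.hypot(*l),np.hypot(*l2),np.arctan2(-l[0],l[1]),np.arctan2(-l2[0],l2[1]))
for n in('scene0','top0','w1'):
    z=np.load(n+'.npz'); M={k:z[k] for k in z}; C=cloud(M,z['d']).reshape(-1,3)
    q=C[(abs(C[:,0]-480)<60)&(abs(C[:,1]-3)<60)&(C[:,2]>20)&(C[:,2]<75)]
    for yaw in(-.029,):
        ex=np.array([np.cos(yaw),np.sin(yaw)]); ey=np.array([-ex[1],ex[0]])
        b=q; s=b[:,:2]@ex; t=b[:,:2]@ey
        lo=lambda a:np.percentile(a,[1,50,99]).round(1)
        rim=(b[:,2]>36)&(b[:,2]<53)
        print(n,len(q),'all t',lo(t),'s',lo(s),'rim t',lo(t[rim]),'s',lo(s[rim]),'flap s',lo(s[b[:,2]>54]),'t',lo(t[b[:,2]>54]),'z',lo(b[:,2]))
    f=C[(abs(C[:,0]-475)<30)&(abs(abs(C[:,1])-100)<30)&(abs(C[:,2])<20)]; print('floor z',np.median(f[:,2]))
E
```

```text
[[ 428.6  158.3]
 [ 536.1  157.2]
 [ 529.8 -167.9]
 [ 419.8 -164.4]] centre [478.6  -4.2]
322.91348399851347 325.1598240809756 -0.02750105295380307 -0.019389487791766715
scene0 459 all t [-14.3  21.2  51. ] s [447.4 476.4 507. ] rim t [-14.5  19.6  51.1] s [447.5 473.2 501.2] flap s [499.1 504.5 507.7] t [-12.4  17.7  46.3] z [21.2 42.6 62.4]
floor z 2.6160361649539254
top0 412 all t [-11.6  19.   48.6] s [447.9 478.6 508.4] rim t [-11.9  17.3  48.7] s [448.  473.2 501.4] flap s [475.  505.  508.9] t [-9.6 20.2 47. ] z [22.8 42.7 63.3]
floor z 3.214385231763231
w1 2674 all t [-12.5  18.9  48.7] s [449.2 480.9 509.1] rim t [-12.6  18.1  48.6] s [449.3 476.2 502.1] flap s [502.2 506.2 509.5] t [-12.   19.4  47.8] z [22.8 42.6 61.3]
floor z 2.542171198171957
```

```bash
python3 - <<'E'
from h import *
for n in('scene0','top0'):
    z=np.load(n+'.npz'); M={k:z[k] for k in z}; C=cloud(M,z['d']).reshape(-1,3)
    q=C[(C[:,0]>330)&(C[:,0]<620)&(C[:,1]>440)&(C[:,1]<700)&(C[:,2]>15)]
    for y in range(440,700,40):
        w=q[(q[:,1]>=y)&(q[:,1]<y+40)]
        if len(w): print(n,y,len(w),w.min(0).round(),w.max(0).round())
E
```

```text
scene0 440 650 [420. 446.  20.] [620. 480. 122.]
scene0 480 1346 [399. 480.  18.] [620. 520. 146.]
scene0 520 263 [460. 520.  34.] [620. 553. 236.]
scene0 640 1037 [ 434.  659. 1114.] [ 434.  659. 1114.]
top0 440 537 [363. 442.  15.] [619. 480. 132.]
top0 480 837 [363. 480.  15.] [620. 520. 150.]
top0 520 1361 [366. 520.  15.] [620. 560. 239.]
top0 560 1145 [363. 560.  15.] [619. 600. 269.]
top0 600 516 [364. 600.  15.] [619. 634. 268.]
top0 640 10984 [330. 656.  15.] [620. 666. 556.]
```

Request:
play_rows --pt "0 0 0 0 0 0.064 1" --pt "0 0 0 0 0 0.065 1" --pt "33.9 1.6 16.4 0 0 0 1" --pt "33.9 1.6 16.4 0 0 0 1" --pt "33.9 1.6 16.4 0 0 0 1"

```text
clock: 2.65
eef_pos: [455.6, 96.4, 248.0]
ee_rot: [[0.04, 0.999, 0.001], [0.999, -0.04, -0.0], [-0.0, 0.001, -1.0]]
contact_force: [1.0, 0.7, 0.1]
finger_gap: 87.6
finger_force: 0.0
```

Request:
play_rows --pt "33.9 1.6 16.4 0 0 0 1" --pt "33.9 1.6 16.4 0 0 0 1" --pt "33.9 1.6 16.4 0 0 0 1" --pt "33.9 1.6 16.4 0 0 0 1" --pt "33.9 1.6 10 0 0 0 1"

```text
clock: 3.07
eef_pos: [468.6, 265.8, 170.8]
ee_rot: [[0.038, 0.999, -0.002], [0.999, -0.038, -0.001], [-0.001, -0.002, -1.0]]
contact_force: [0.1, -0.5, -0.7]
finger_gap: 87.4
finger_force: 0.0
```

```bash
python3 - <<'E'
from h import *
for n in('scene0','top0'):
    z=np.load(n+'.npz'); M={k:z[k] for k in z}; C=cloud(M,z['d']).reshape(-1,3)
    q=C[(C[:,0]>360)&(C[:,0]<600)&(C[:,1]>430)&(C[:,1]<600)&(C[:,2]>90)&(C[:,2]<400)]
    for x in range(360,600,30):
        w=q[(q[:,0]>=x)&(q[:,0]<x+30)]
        if len(w): i=w[:,1].argmin(); print(n,x,len(w),w[i].round(),w.max(0).round())
p,d,m=snap('wrist'); np.savez('w2.npz',p=p,d=d,**m)
C=cloud(m,d); v=(C[...,2]>58)&(C[...,2]<80)&(np.hypot(C[...,0]-477,C[...,1]-400)<45)
b=C[v]; print('blue wrist',((b.max(0)+b.min(0))/2).round(1),np.ptp(b,axis=0).round(1),b.mean(0).round(1),len(b))
cv2.imwrite('pics/w2.png',p)
E
```

```text
scene0 390 55 [420. 481. 116.] [420. 511. 118.]
scene0 420 135 [426. 469. 112.] [450. 516. 146.]
scene0 450 119 [450. 485. 113.] [480. 524. 147.]
scene0 480 69 [480. 504. 117.] [510. 526. 117.]
scene0 510 53 [539. 504. 124.] [540. 539. 176.]
scene0 540 206 [562. 479. 118.] [570. 551. 226.]
scene0 570 280 [590. 454.  96.] [599. 553. 236.]
top0 360 23 [388. 533. 106.] [389. 554. 122.]
top0 390 93 [420. 482. 110.] [420. 574. 119.]
top0 420 160 [427. 468. 116.] [450. 593. 178.]
top0 450 255 [453. 484. 113.] [480. 599. 179.]
top0 480 307 [484. 505. 116.] [510. 600. 181.]
top0 510 420 [538. 503. 124.] [540. 599. 237.]
top0 540 522 [552. 474.  91.] [570. 600. 269.]
top0 570 331 [586. 453.  90.] [599. 591. 265.]
blue wrist [478.3 390.8  62.5] [60.2 43.4  8.8] [478.2 393.1  63.9] 4577
```

View pics/w2.png

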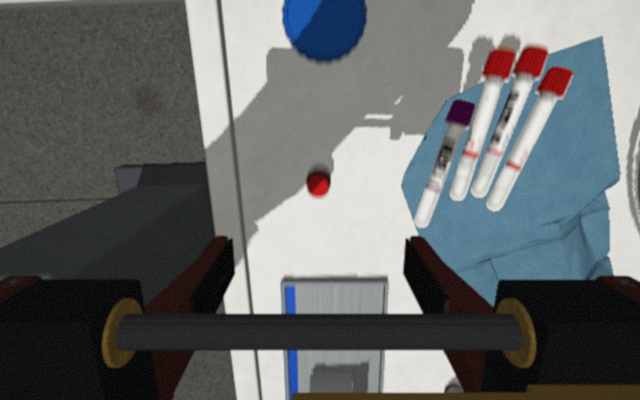

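The view shows the blue lid at (325,20), cut off by the picture's top edge, and the red cap at (318,183). The lid's measured x and near edge confirm a centre of (478, 400). I'll descend and grasp.

Request:
play_rows --pt "26.9 0.9 12 0 0 0 1" --pt "26.9 0.9 12 0 0 0 1" --pt "26.9 0.9 12 0 0 0 1" --pt "26.9 0.9 12 0 0 0 1" --pt "26.9 0.9 12 0 0 0 1"

```text
clock: 3.53
eef_pos: [478.4, 399.9, 111.9]
ee_rot: [[0.037, 0.999, -0.0], [0.999, -0.037, -0.001], [-0.001, -0.0, -1.0]]
contact_force: [-0.1, -0.0, -0.1]
finger_gap: 87.7
finger_force: 0.0
```

Request:
play_rows --pt "0 0 17 0 0 0 1" --pt "0 0 17 0 0 0 1" --pt "0 0 17 0 0 0 1" --pt "0 0 17 0 0 0 1" --pt "0 0 0 0 0 0 1"

```text
clock: 3.95
eef_pos: [476.9, 397.1, 41.3]
ee_rot: [[0.036, 0.999, -0.004], [0.999, -0.036, -0.004], [-0.004, -0.004, -1.0]]
contact_force: [-1.0, -0.0, 0.2]
finger_gap: 88.2
finger_force: 0.0
```

Request:
play_rows --pt "0 0 0 0 0 0 0" --pt "0 0 0 0 0 0 0" --pt "0 0 0 0 0 0 0" --pt "0 0 0 0 0 0 0" --pt "0 0 0 0 0 0 0"

```text
clock: 4.37
eef_pos: [478.8, 399.4, 45.8]
ee_rot: [[0.034, 0.999, 0.001], [0.999, -0.034, 0.001], [0.001, 0.001, -1.0]]
contact_force: [0.6, -0.5, 3.4]
finger_gap: 58.2
finger_force: 30.1
```

Request:
play_rows --pt "0 0 0 0 0 0 0" --pt "0 0 0 0 0 0 0" --pt "0 0 0 0 0 0 0" --pt "0 0 0 0 0 0 0" --pt "0 0 0 0 0 0 0"

```text
clock: 4.78
eef_pos: [478.8, 399.6, 45.8]
ee_rot: [[0.034, 0.999, 0.001], [0.999, -0.034, 0.001], [0.001, 0.001, -1.0]]
contact_force: [-1.0, -0.9, 5.9]
finger_gap: 58.5
finger_force: 30.0
```

Request:
play_rows --pt "0 0 -16 0 0 0 0" --pt "0 0 -16 0 0 0 0" --pt "0 0 -16 0 0 0 0" --pt "0 0 -16 0 0 0 0" --pt "0 0 -16 0 0 0 0"

```text
clock: 5.2
eef_pos: [478.2, 398.9, 125.4]
ee_rot: [[0.034, 0.999, -0.0], [0.999, -0.034, -0.0], [-0.0, -0.0, -1.0]]
contact_force: [0.7, -0.8, -1.4]
finger_gap: 58.3
finger_force: 30.0
```

Request:
play_rows --pt "-28.5 0.7 0 0 0 0 0" --pt "-28.5 0.7 0 0 0 0 0" --pt "-28.5 0.7 0 0 0 0 0" --pt "-28.5 0.7 0 0 0 0 0" --pt "-28.5 0.7 0 0 0 0 0"

```text
clock: 5.62
eef_pos: [476.7, 255.1, 124.7]
ee_rot: [[0.034, 0.999, -0.0], [0.999, -0.034, -0.0], [-0.0, -0.0, -1.0]]
contact_force: [0.6, -1.1, -0.1]
finger_gap: 58.5
finger_force: 30.0
```

Request:
play_rows --pt "-28.5 0.7 0 0 0 0 0" --pt "-28.5 0.7 0 0 0 0 0" --pt "-28.5 0.7 0 0 0 0 0" --pt "-28.5 0.7 0 0 0 0 0" --pt "-28.5 0.7 0 0 0 0 0"

```text
clock: 6.03
eef_pos: [475.4, 112.5, 124.9]
ee_rot: [[0.034, 0.999, 0.0], [0.999, -0.034, -0.0], [-0.0, 0.0, -1.0]]
contact_force: [0.7, 0.2, 0.3]
finger_gap: 58.4
finger_force: 30.0
```

Request:
play_rows --pt "0 0 0 0 0 0 0" --pt "0 0 0 0 0 0 0" --pt "0 0 0 0 0 0 0"

```text
clock: 6.28
eef_pos: [475.8, 114.5, 125.0]
ee_rot: [[0.034, 0.999, 0.0], [0.999, -0.034, 0.0], [0.0, 0.0, -1.0]]
contact_force: [-0.2, 0.3, -1.0]
finger_gap: 58.2
finger_force: 30.0
```

Request:
play_rows --pt "0 0 18 0 0 0 0" --pt "0 0 18 0 0 0 0" --pt "0 0 18 0 0 0 0" --pt "0 0 18 0 0 0 0" --pt "0 0 0 0 0 0 0"

```text
clock: 6.7
eef_pos: [473.7, 115.2, 50.2]
ee_rot: [[0.031, 0.999, -0.004], [1.0, -0.031, -0.0], [-0.0, -0.004, -1.0]]
contact_force: [-1.3, 0.3, -0.7]
finger_gap: 58.3
finger_force: 30.0
```

Request:
play_rows --pt "0 0 1.5 0 0 0 0" --pt "0 0 1.5 0 0 0 0" --pt "0 0 1 0 0 0 0" --pt "0 0 0 0 0 0 0" --pt "0 0 0 0 0 0 0"

```text
clock: 7.12
eef_pos: [476.1, 114.2, 49.5]
ee_rot: [[0.034, 0.999, 0.001], [0.999, -0.034, 0.0], [0.0, 0.001, -1.0]]
contact_force: [-0.5, 0.8, -1.3]
finger_gap: 58.1
finger_force: 30.0
```

Request:
play_rows --pt "0 0 1 0 0 0 0" --pt "0 0 0 0 0 0 0" --pt "0 0 0 0 0 0 1" --pt "0 0 0 0 0 0 1" --pt "0 0 0 0 0 0 1"

```text
clock: 7.53
eef_pos: [475.8, 114.0, 48.0]
ee_rot: [[0.034, 0.999, 0.0], [0.999, -0.034, -0.0], [0.0, 0.0, -1.0]]
contact_force: [0.1, 0.4, 0.3]
finger_gap: 75.0
finger_force: 0.0
```

Request:
play_rows --pt "0 0 0 0 0 0 1" --pt "0 0 0 0 0 0 1" --pt "0 0 -6 0 0 0 1" --pt "0 0 -14 0 0 0 1" --pt "0 0 -20 0 0 0 1"

```text
clock: 7.95
eef_pos: [474.6, 113.9, 87.5]
ee_rot: [[0.034, 0.999, -0.003], [0.999, -0.034, -0.0], [-0.0, -0.003, -1.0]]
contact_force: [0.2, -0.5, 0.8]
finger_gap: 87.9
finger_force: 0.0
```

Request:
play_rows --pt "0 0 -20 0 0 0 1" --pt "0 0 -20 0 0 0 1" --pt "0 0 -20 0 0 0 1" --pt "0 0 0 0 0 0 1" --pt "0 0 0 0 0 0 1"

```text
clock: 8.37
eef_pos: [476.4, 114.1, 149.0]
ee_rot: [[0.034, 0.999, 0.003], [0.999, -0.034, 0.0], [0.0, 0.003, -1.0]]
contact_force: [-0.1, -0.2, 0.5]
finger_gap: 87.8
finger_force: 0.0
```

```bash
cat > top.py <<'E'
from h import *
import sys
# name x y zlo zhi
p,d,m=snap('top'); P2,d2,m2=snap('scene')
for a in sys.argv[1:]:
    x,y,zl,zh,r=map(float,a.split(','))
    for n,D,M in(('top',d,m),('scene',d2,m2)):
        C=cloud(M,D).reshape(-1,3); q=C[(np.hypot(C[:,0]-x,C[:,1]-y)<r)&(C[:,2]>zl)&(C[:,2]<zh)]
        if len(q): print(a,n,len(q),'mid',((q.max(0)+q.min(0))/2).round(1),'mean',q.mean(0).round(1),'ext',np.ptp(q,axis=0).round(),'z97',np.percentile(q[:,2],97).round(1))
cv2.imwrite('pics/top_last.png',p)
E
python3 top.py 476,114,60,80,50 468,270,40,56,25; python3 -c "
from h import *;o=get_obs();print(o['clock'],o['eef_pos'],o['ee_rot'])"
```

```text
476,114,60,80,50 scene 357 mid [474.1 115.9  66.3] mean [474.  116.5  67.1] ext [60. 60. 12.] z97 70.8
468,270,40,56,25 top 28 mid [469.4 269.5  45.4] mean [468.6 270.   46. ] ext [18. 17. 10.] z97 49.8
468,270,40,56,25 scene 46 mid [467.3 270.7  45.2] mean [467.1 271.2  44.9] ext [16. 19. 10.] z97 48.0
8.4667 [475.29197353 113.70801719 147.34019572] [[ 3.41853210e-02  9.99415296e-01 -6.55610792e-04]
 [ 9.99415417e-01 -3.41855949e-02 -4.11229508e-04]
 [-4.33401506e-04 -6.41169520e-04 -9.99999701e-01]]
```

Blue cup stands at about (475,115), level. Next is the red vial at (468.2, 270.3).

Request:
play_rows --pt "31.2 -2.6 8 0 0 0 1" --pt "31.2 -2.6 8 0 0 0 1" --pt "31.2 -2.6 8 0 0 0 1" --pt "31.2 -2.6 8 0 0 0 1" --pt "31.2 -2.6 8 0 0 0 0.6"

```text
clock: 8.88
eef_pos: [467.1, 271.3, 106.1]
ee_rot: [[0.034, 0.999, -0.002], [0.999, -0.034, -0.001], [-0.001, -0.002, -1.0]]
contact_force: [-0.3, -0.6, 1.6]
finger_gap: 83.9
finger_force: 0.0
```

Request:
play_rows --pt "0 0 0 0 0 0 0.6" --pt "0 0 16 0 0 0 0.6" --pt "0 0 16 0 0 0 0.6" --pt "0 0 16 0 0 0 0.6" --pt "0 0 0 0 0 0 0.6"

```text
clock: 9.3
eef_pos: [465.8, 268.6, 56.2]
ee_rot: [[0.034, 0.999, -0.006], [0.999, -0.034, -0.003], [-0.003, -0.005, -1.0]]
contact_force: [-0.5, 0.4, -0.3]
finger_gap: 53.9
finger_force: 0.0
```

```bash
python3 - <<'E'
from h import *
o=get_obs();p,d,m=snap('wrist'); C=cloud(m,d); cv2.imwrite('pics/w3.png',p)
print(o['eef_pos'],o['finger_gap'])
q=C[(np.hypot(C[...,0]-468,C[...,1]-270)<22)&(C[...,2]>40)&(C[...,2]<56)]
print(len(q),((q.max(0)+q.min(0))/2).round(1),q.mean(0).round(1),np.ptp(q,axis=0).round()) if len(q) else 0
E
```

```text
[465.77230966 268.60062495  56.17400153] 53.88283394428429
984 [468.8 271.1  43.6] [468.8 271.8  44.8] [19. 19.  7.]
```

Request:
play_rows --pt "0 0 16 0 0 0 0.6" --pt "0 0 16 0 0 0 0.6" --pt "0 0 14 0 0 0 0.6" --pt "0 0 0 0 0 0 0.6" --pt "0 0 0 0 0 0 0.6"

```text
clock: 9.77
eef_pos: [467.8, 270.2, 14.0]
ee_rot: [[0.034, 0.999, -0.001], [0.999, -0.034, -0.0], [-0.0, -0.001, -1.0]]
contact_force: [0.3, 0.9, 0.3]
finger_gap: 52.7
finger_force: 0.0
```

Request:
play_rows --pt "0 0 0 0 0 0 0" --pt "0 0 0 0 0 0 0" --pt "0 0 0 0 0 0 0" --pt "0 0 0 0 0 0 0" --pt "0 0 0 0 0 0 0"

```text
clock: 10.18
eef_pos: [468.3, 270.5, 14.3]
ee_rot: [[0.034, 0.999, 0.001], [0.999, -0.034, 0.0], [0.0, 0.001, -1.0]]
contact_force: [0.7, 0.1, 0.6]
finger_gap: 22.8
finger_force: 0.0
```

Request:
play_rows --pt "0 0 0 0 0 0 0" --pt "0 0 0 0 0 0 0" --pt "0 0 0 0 0 0 0"

```text
clock: 10.43
eef_pos: [468.3, 270.5, 14.3]
ee_rot: [[0.034, 0.999, 0.001], [0.999, -0.034, 0.0], [0.0, 0.001, -1.0]]
contact_force: [-0.8, -0.4, 5.9]
finger_gap: 21.3
finger_force: 30.0
```

Request:
play_rows --pt "0 0 -20 0 0 0 0" --pt "0 0 -20 0 0 0 0" --pt "0 0 -20 0 0 0 0" --pt "0 0 -20 0 0 0 0" --pt "0 0 -20 0 0 0 0"

```text
clock: 10.85
eef_pos: [467.6, 270.3, 114.5]
ee_rot: [[0.034, 0.999, -0.001], [0.999, -0.034, -0.0], [-0.0, -0.001, -1.0]]
contact_force: [-0.3, 0.3, -1.0]
finger_gap: 21.9
finger_force: 30.0
```

Request:
play_rows --pt "-32 1.4 0 0 0 0 0" --pt "-32 1.4 0 0 0 0 0" --pt "-32 1.4 0 0 0 0 0" --pt "-32 1.4 0 0 0 0 0" --pt "-32 1.4 0 0 0 0 0"

```text
clock: 11.27
eef_pos: [469.1, 108.8, 113.7]
ee_rot: [[0.034, 0.999, -0.0], [0.999, -0.034, -0.0], [-0.0, -0.0, -1.0]]
contact_force: [0.5, -0.6, -0.6]
finger_gap: 21.8
finger_force: 30.0
```

Request:
play_rows --pt "-32 1.4 0 0 0 0 0" --pt "-32 1.4 0 0 0 0 0" --pt "-32 1.4 0 0 0 0 0" --pt "-32 1.4 0 0 0 0 0" --pt "-32 1.4 0 0 0 0 0"

```text
clock: 11.68
eef_pos: [470.7, -51.5, 113.8]
ee_rot: [[0.034, 0.999, -0.0], [0.999, -0.034, -0.0], [-0.0, -0.0, -1.0]]
contact_force: [0.8, -0.3, 0.1]
finger_gap: 21.5
finger_force: 30.0
```

Request:
play_rows --pt "0 0 0 0 0 0 0" --pt "0 0 0 0 0 0 0" --pt "0 0 0 0 0 0 0"

```text
clock: 11.93
eef_pos: [471.0, -49.3, 113.8]
ee_rot: [[0.034, 0.999, -0.0], [0.999, -0.034, 0.001], [0.001, -0.0, -1.0]]
contact_force: [0.2, 0.2, -0.2]
finger_gap: 21.9
finger_force: 30.0
```

Request:
play_rows --pt "-1 0 19 0 0 0 0" --pt "0 0 19 0 0 0 0" --pt "0 0 19 0 0 0 0" --pt "0 0 19 0 0 0 0" --pt "0 0 16 0 0 0 0"

```text
clock: 12.35
eef_pos: [470.9, -48.8, 20.8]
ee_rot: [[0.031, 1.0, -0.0], [1.0, -0.031, 0.001], [0.001, -0.0, -1.0]]
contact_force: [-0.2, 0.9, 0.0]
finger_gap: 21.7
finger_force: 30.0
```

Request:
play_rows --pt "0 0 2 0 0 0 0" --pt "0 0 2 0 0 0 0" --pt "0 0 1 0 0 0 0" --pt "0 0 0 0 0 0 0" --pt "0 0 0 0 0 0 0"

```text
clock: 12.77
eef_pos: [471.8, -50.7, 17.7]
ee_rot: [[0.034, 0.999, 0.002], [0.999, -0.034, -0.0], [-0.0, 0.002, -1.0]]
contact_force: [-0.2, 0.5, 0.2]
finger_gap: 21.7
finger_force: 30.0
```

Request:
play_rows --pt "0 0 0.5 0 0 0 0" --pt "0 0 0 0 0 0 0" --pt "0 0 0 0 0 0 0.5" --pt "0 0 0 0 0 0 0.5" --pt "0 0 0 0 0 0 0.5"

```text
clock: 13.18
eef_pos: [471.2, -51.1, 16.6]
ee_rot: [[0.034, 0.999, 0.0], [0.999, -0.034, -0.0], [-0.0, 0.0, -1.0]]
contact_force: [-0.3, 0.1, -0.0]
finger_gap: 38.1
finger_force: 0.0
```

Request:
play_rows --pt "0 0 0 0 0 0 0.5" --pt "0 0 0 0 0 0 0.5" --pt "0 0 -6 0 0 0 0.5" --pt "0 0 -14 0 0 0 0.5" --pt "0 0 -20 0 0 0 0.5"

```text
clock: 13.6
eef_pos: [469.9, -50.7, 56.0]
ee_rot: [[0.034, 0.999, -0.003], [0.999, -0.034, 0.001], [0.001, -0.003, -1.0]]
contact_force: [-0.7, 0.3, 1.0]
finger_gap: 43.7
finger_force: 0.0
```

Request:
play_rows --pt "0 0 -20 0 0 0 0.5" --pt "0 0 -20 0 0 0 1" --pt "0 0 -20 0 0 0 1" --pt "0 0 0 0 0 0 1" --pt "0 0 0 0 0 0 1"

```text
clock: 14.02
eef_pos: [471.8, -51.1, 117.4]
ee_rot: [[0.034, 0.999, 0.002], [0.999, -0.034, -0.001], [-0.001, 0.002, -1.0]]
contact_force: [0.3, -0.4, 0.0]
finger_gap: 67.3
finger_force: 0.0
```

```bash
python3 top.py 475,115,60,80,50 471,-50,40,56,18 467,-300,55,80,50; python3 - <<'E'
from h import *
o=get_obs();p,d,m=snap('wrist'); C=cloud(m,d); cv2.imwrite('pics/w4.png',p)
print(o['eef_pos'],o['finger_gap'])
q=C[(np.hypot(C[...,0]-471,C[...,1]+50)<18)&(C[...,2]>40)&(C[...,2]<56)]
print(len(q),((q.max(0)+q.min(0))/2).round(1),q.mean(0).round(1),np.ptp(q,axis=0).round()) if len(q) else 0
E
```

```text
475,115,60,80,50 top 299 mid [474.9 115.1  69. ] mean [474.6 114.9  67.8] ext [59. 57. 18.] z97 74.1
475,115,60,80,50 scene 357 mid [474.1 116.5  67.3] mean [474.2 116.4  67. ] ext [60. 60. 14.] z97 71.1
471,-50,40,56,18 scene 34 mid [470.6 -49.5  46.4] mean [470.5 -48.6  47.4] ext [16. 19. 12.] z97 52.5
467,-300,55,80,50 top 298 mid [ 466.5 -299.5   65.1] mean [ 467.5 -299.7   64. ] ext [61. 60. 20.] z97 70.1
[470.57057189 -51.09427195 115.87970663] 75.0100280164134
604 [472.1 -50.5  45.9] [472.1 -49.8  47.7] [19. 20. 10.]
```

View pics/w4.png

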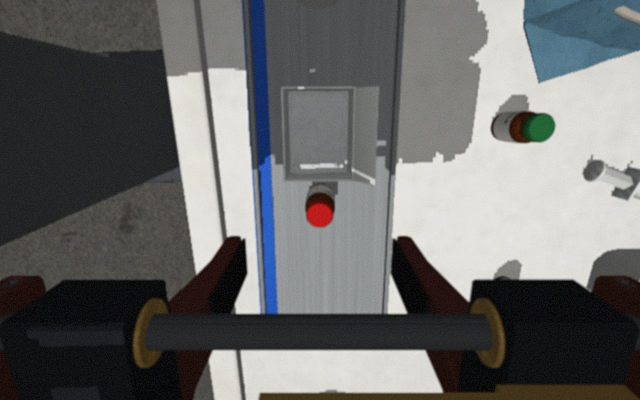

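Vial stands upright at (320,210) in the picture, world about (472,-50). The carton rim spans (284–355, 87–178) and hasn't moved. Orange cup next.

Request:
play_rows --pt "-31.1 0.6 0 0 0 0 1" --pt "-31.1 0.6 0 0 0 0 1" --pt "-31.1 0.6 0 0 0 0 1" --pt "-31.1 0.6 0 0 0 0 1" --pt "-31.1 0.6 0 0 0 0 1"

```text
clock: 14.58
eef_pos: [468.0, -207.5, 115.2]
ee_rot: [[0.033, 0.999, -0.002], [0.999, -0.033, 0.001], [0.001, -0.002, -1.0]]
contact_force: [-0.5, -0.3, 0.3]
finger_gap: 87.9
finger_force: 0.0
```

Request:
play_rows --pt "-31.1 0.6 0 0 0 0 1" --pt "-31.1 0.6 0 0 0 0 1" --pt "-31.1 0.6 0 0 0 0 1" --pt "0 0 0 0 0 -0.117 1" --pt "0 0 0 0 0 -0.117 1"

```text
clock: 15.0
eef_pos: [466.2, -301.6, 114.7]
ee_rot: [[-0.2, 0.98, -0.002], [0.98, 0.2, 0.001], [0.001, -0.002, -1.0]]
contact_force: [0.2, 0.2, -0.1]
finger_gap: 87.7
finger_force: 0.0
```

Request:
play_rows --pt "0 0 0 0 0 -0.117 1" --pt "0 0 0 0 0 0 1" --pt "0 0 0 0 0 0 1" --pt "0 0 0 0 0 0 1"

```text
clock: 15.33
eef_pos: [467.1, -299.4, 115.7]
ee_rot: [[-0.308, 0.951, -0.001], [0.951, 0.308, 0.001], [0.001, -0.001, -1.0]]
contact_force: [-0.0, 0.7, 1.1]
finger_gap: 87.6
finger_force: 0.0
```

```bash
python3 top.py 467,-300,55,80,40; python3 - <<'E'
from h import *
o=get_obs();p,d,m=snap('wrist'); C=cloud(m,d)
print(o['eef_pos'],o['ee_rot'].round(3),o['finger_gap'])
q=C[(np.hypot(C[...,0]-467,C[...,1]+300)<40)&(C[...,2]>57)&(C[...,2]<80)]
print(len(q),((q.max(0)+q.min(0))/2).round(1),q.mean(0).round(1),np.ptp(q,axis=0).round()) if len(q) else 0
E
```

```text
467,-300,55,80,40 top 212 mid [ 467.3 -296.7   64.3] mean [ 464.7 -292.3   64. ] ext [61. 54. 16.] z97 70.0
467,-300,55,80,40 scene 234 mid [ 467.6 -298.3   62.9] mean [ 466.8 -297.1   63.9] ext [60. 62. 16.] z97 68.6
[ 467.37701018 -299.47045089  116.09427098] [[-0.31   0.951 -0.   ]
 [ 0.951  0.31   0.   ]
 [ 0.    -0.    -1.   ]] 87.63513862282372
6196 [ 469.  -301.2   62.4] [ 468.4 -299.6   64. ] [61. 61. 11.]
```

Request:
play_rows --pt "0 0 18 0 0 0 1" --pt "0 0 18 0 0 0 1" --pt "0 0 18 0 0 0 1" --pt "0 0 18 0 0 0 1" --pt "0 0 0 0 0 0 1"

```text
clock: 15.9
eef_pos: [465.6, -298.7, 41.5]
ee_rot: [[-0.311, 0.95, -0.004], [0.95, 0.311, 0.002], [0.003, -0.003, -1.0]]
contact_force: [0.1, 0.6, -0.7]
finger_gap: 87.9
finger_force: 0.0
```

Request:
play_rows --pt "0 0 0 0 0 0 1" --pt "0 0 0 0 0 0 0" --pt "0 0 0 0 0 0 0" --pt "0 0 0 0 0 0 0" --pt "0 0 0 0 0 0 0"

```text
clock: 16.32
eef_pos: [467.9, -300.1, 45.2]
ee_rot: [[-0.311, 0.95, 0.001], [0.95, 0.311, -0.001], [-0.001, 0.001, -1.0]]
contact_force: [0.2, 0.1, -0.4]
finger_gap: 64.6
finger_force: 0.0
```

Request:
play_rows --pt "0 0 0 0 0 0 0" --pt "0 0 0 0 0 0 0" --pt "0 0 0 0 0 0 0" --pt "0 0 0 0 0 0 0" --pt "0 0 0 0 0 0 0"

```text
clock: 16.73
eef_pos: [467.8, -300.0, 45.0]
ee_rot: [[-0.312, 0.95, 0.001], [0.95, 0.312, -0.001], [-0.001, 0.001, -1.0]]
contact_force: [-1.0, -0.3, 6.3]
finger_gap: 58.5
finger_force: 30.0
```

Request:
play_rows --pt "0 0 -16 0 0 0 0" --pt "0 0 -16 0 0 0 0" --pt "0 0 -16 0 0 0 0" --pt "0 0 -16 0 0 0 0" --pt "0 0 -16 0 0 0 0"

```text
clock: 17.15
eef_pos: [467.1, -299.5, 124.8]
ee_rot: [[-0.312, 0.95, -0.001], [0.95, 0.312, 0.0], [0.001, -0.0, -1.0]]
contact_force: [-0.0, -0.7, -0.3]
finger_gap: 58.4
finger_force: 30.0
```

Request:
play_rows --pt "30.6 10.4 0 0 0 0 0" --pt "30.6 10.4 0 0 0 0 0" --pt "30.6 10.4 0 0 0 0 0" --pt "30.6 10.4 0 0 0 0 0" --pt "30.6 10.4 0 0 0 0 0"

```text
clock: 17.57
eef_pos: [468.6, -136.8, 124.3]
ee_rot: [[-0.311, 0.95, -0.0], [0.95, 0.311, -0.0], [0.0, -0.0, -1.0]]
contact_force: [0.4, -0.1, -0.1]
finger_gap: 58.3
finger_force: 30.0
```

Request:
play_rows --pt "30.6 10.4 0 0 0 0 0" --pt "0 0 0 0 0 0 0" --pt "0 0 0 0 0 0 0" --pt "0 0 0 0 0 0 0"

```text
clock: 17.9
eef_pos: [469.4, -106.5, 124.2]
ee_rot: [[-0.312, 0.95, -0.0], [0.95, 0.312, -0.001], [-0.0, -0.001, -1.0]]
contact_force: [-0.1, -0.6, -0.5]
finger_gap: 58.2
finger_force: 30.0
```

Request:
play_rows --pt "0 0 18 0 0 0 0" --pt "0 0 18 0 0 0 0" --pt "0 0 18 0 0 0 0" --pt "0 0 17 0 0 0 0" --pt "0 0 0 0 0 0 0"

```text
clock: 18.32
eef_pos: [467.3, -107.4, 50.5]
ee_rot: [[-0.309, 0.951, -0.005], [0.951, 0.309, 0.001], [0.002, -0.004, -1.0]]
contact_force: [-0.9, -0.6, -1.1]
finger_gap: 58.4
finger_force: 30.0
```

Request:
play_rows --pt "0 0 2 0 0 0 0" --pt "0 0 2 0 0 0 0" --pt "0 0 1 0 0 0 0" --pt "0 0 0 0 0 0 0" --pt "0 0 0 0 0 0 0"

```text
clock: 18.73
eef_pos: [469.9, -106.1, 49.0]
ee_rot: [[-0.311, 0.95, 0.001], [0.95, 0.311, -0.0], [-0.001, 0.001, -1.0]]
contact_force: [0.1, -0.0, -0.1]
finger_gap: 58.6
finger_force: 30.0
```

Request:
play_rows --pt "0 0 0.5 0 0 0 0" --pt "0 0 0 0 0 0 0" --pt "0 0 0 0 0 0 1" --pt "0 0 0 0 0 0 1" --pt "0 0 0 0 0 0 1"

```text
clock: 19.15
eef_pos: [469.6, -105.8, 47.9]
ee_rot: [[-0.312, 0.95, 0.0], [0.95, 0.312, -0.0], [-0.0, 0.0, -1.0]]
contact_force: [-0.2, -1.4, 0.4]
finger_gap: 75.1
finger_force: 0.0
```

Request:
play_rows --pt "0 0 0 0 0 0 1" --pt "0 0 0 0 0 0 1" --pt "0 0 -6 0 0 0 1" --pt "0 0 -14 0 0 0 1" --pt "0 0 -20 0 0 0 1"

```text
clock: 19.57
eef_pos: [468.5, -105.5, 87.5]
ee_rot: [[-0.312, 0.95, -0.003], [0.95, 0.312, 0.001], [0.002, -0.002, -1.0]]
contact_force: [-0.6, -0.1, 0.4]
finger_gap: 87.6
finger_force: 0.0
```

Request:
play_rows --pt "0 0 -20 0 0 0 1" --pt "0 0 -20 0 0 0 1" --pt "0 0 -20 0 0 0 1" --pt "0 0 0 0 0 0 1" --pt "0 0 0 0 0 0 1"

```text
clock: 19.98
eef_pos: [470.1, -106.1, 148.9]
ee_rot: [[-0.311, 0.95, 0.002], [0.95, 0.311, -0.001], [-0.002, 0.002, -1.0]]
contact_force: [-0.8, -0.1, -0.2]
finger_gap: 87.8
finger_force: 0.0
```

```bash
python3 top.py 470,-106,55,80,45 437,-409,15,40,50 475,115,60,80,45; python3 - <<'E'
from h import *
o=get_obs();print(o['eef_pos'],o['joint_pos'].round(2))
E
```

```text
470,-106,55,80,45 top 100 mid [466.8 -90.7  67.3] mean [464.4 -89.5  67.5] ext [51. 27. 23.] z97 74.5
470,-106,55,80,45 scene 291 mid [ 468.5 -105.9   63.7] mean [ 468.6 -103.1   66.3] ext [58. 63. 17.] z97 71.0
437,-409,15,40,50 top 219 mid [ 436.7 -419.1   26. ] mean [ 436.5 -409.7   24.2] ext [57. 77. 20.] z97 30.5
437,-409,15,40,50 scene 47 mid [ 418.1 -411.2   23.1] mean [ 418.1 -409.5   23.7] ext [18. 49. 13.] z97 29.1
475,115,60,80,45 top 292 mid [474.6 114.9  67.7] mean [474.5 115.   68. ] ext [62. 57. 15.] z97 73.9
475,115,60,80,45 scene 357 mid [473.9 115.3  67. ] mean [474.4 116.5  67. ] ext [60. 62. 13.] z97 70.8
[ 468.97057936 -105.91507096  147.37023634] [ 0.72  0.34 -0.72  1.99  0.28  0.91  0.17]
```

Request:
play_rows --pt "0 0 0 0 0 -0.124 1" --pt "0 0 0 0 0 -0.124 1" --pt "0 0 0 0 0 -0.124 1" --pt "0 0 0 0 0 -0.124 1" --pt "0 0 0 0 0 -0.124 1"

```text
clock: 20.5
eef_pos: [468.7, -105.6, 146.7]
ee_rot: [[-0.81, 0.587, -0.002], [0.587, 0.81, 0.001], [0.002, -0.0, -1.0]]
contact_force: [-0.5, -0.1, 0.4]
finger_gap: 87.9
finger_force: 0.0
```

Request:
play_rows --pt "0 0 0 0 0 -0.124 1" --pt "0 0 0 0 0 -0.124 1" --pt "0 0 0 0 0 -0.124 1" --pt "0 0 0 0 0 -0.124 1" --pt "0 0 0 0 0 -0.124 1"

```text
clock: 20.92
eef_pos: [468.8, -105.6, 146.7]
ee_rot: [[-1.0, 0.007, -0.002], [0.007, 1.0, 0.001], [0.002, 0.001, -1.0]]
contact_force: [-0.0, 0.1, -0.0]
finger_gap: 88.0
finger_force: 0.0
```

Request:
play_rows --pt "2.8 -30.3 0 0 0 0 1" --pt "2.8 -30.3 0 0 0 0 1" --pt "2.8 -30.3 0 0 0 0 1" --pt "2.8 -30.3 0 0 0 0 1" --pt "2.8 -30.3 0 0 0 0 1"

```text
clock: 21.33
eef_pos: [452.4, -258.1, 146.6]
ee_rot: [[-1.0, 0.013, -0.002], [0.013, 1.0, 0.001], [0.002, 0.001, -1.0]]
contact_force: [0.7, -0.1, 0.2]
finger_gap: 88.0
finger_force: 0.0
```

Request:
play_rows --pt "2.8 -30.3 0 0 0 0 1" --pt "2.8 -30.3 0 0 0 0 1" --pt "2.8 -30.3 0 0 0 0 1" --pt "2.8 -30.3 0 0 0 0 1" --pt "2.8 -30.3 0 0 0 0 1"

```text
clock: 21.75
eef_pos: [436.3, -409.5, 146.3]
ee_rot: [[-1.0, 0.014, -0.002], [0.014, 1.0, 0.002], [0.002, 0.002, -1.0]]
contact_force: [0.2, -0.7, 0.4]
finger_gap: 87.6
finger_force: 0.0
```

Request:
play_rows --pt "0 0 0 0 0 0 1" --pt "0 0 0 0 0 0 1" --pt "0 0 0 0 0 0 1"

```text
clock: 22.0
eef_pos: [437.1, -407.2, 146.7]
ee_rot: [[-1.0, 0.013, -0.001], [0.013, 1.0, 0.002], [0.001, 0.002, -1.0]]
contact_force: [0.9, 0.4, 0.6]
finger_gap: 87.9
finger_force: 0.0
```

```bash
python3 top.py 469,-106,55,80,45 471,-50,40,56,18; python3 - <<'E'
from h import *
o=get_obs();print(o['eef_pos'],o['joint_pos'].round(2))
p,d,m=snap('wrist'); C=cloud(m,d); cv2.imwrite('pics/w5.png',p)
q=C[(np.hypot(C[...,0]-437,C[...,1]+409)<40)&(C[...,2]>19)&(C[...,2]<40)]
print(len(q),((q.max(0)+q.min(0))/2).round(1),q.mean(0).round(1),np.ptp(q,axis=0).round()) if len(q) else 0
E
```

```text
469,-106,55,80,45 top 302 mid [ 470.  -106.4   66.7] mean [ 468.9 -106.    67.5] ext [61. 58. 22.] z97 74.4
469,-106,55,80,45 scene 292 mid [ 468.5 -105.4   64.1] mean [ 468.6 -103.    66.4] ext [59. 60. 18.] z97 71.2
471,-50,40,56,18 top 31 mid [472.1 -49.   47.6] mean [470.9 -49.7  47.7] ext [19. 16. 11.] z97 52.7
471,-50,40,56,18 scene 32 mid [470.7 -50.1  47.1] mean [470.6 -49.3  47.6] ext [16. 22. 10.] z97 51.7
[ 437.66968201 -406.69242856  147.39824526] [ 1.29  0.6  -0.89  1.7   0.52  1.09  1.8 ]
2743 [ 438.5 -411.5   22.9] [ 437.5 -410.9   24.2] [58. 58.  8.]
```

View pics/w5.png

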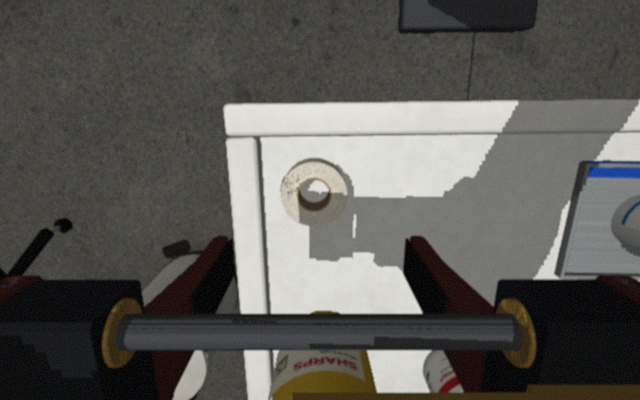

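The tape roll is at (314,192), close to a raised edge strip at left (column 262) and front (row 135). Checking the strip's height and clearance before descending.

```bash
python3 - <<'E'
from h import *
p,d,m=snap('wrist'); C=cloud(m,d)
for v in(150,192,225): print('row',v,[tuple(C[v,u].round().astype(int)) for u in range(222,284,5)])
print('col',[tuple(C[v,400].round().astype(int)) for v in range(96,150,5)])
E
```

```text
row 150 [(np.int64(502), np.int64(-719), np.int64(-798)), (np.int64(401), np.int64(-487), np.int64(8)), (np.int64(401), np.int64(-482), np.int64(9)), (np.int64(401), np.int64(-477), np.int64(10)), (np.int64(401), np.int64(-473), np.int64(10)), (np.int64(401), np.int64(-469), np.int64(10)), (np.int64(401), np.int64(-464), np.int64(10)), (np.int64(402), np.int64(-460), np.int64(8)), (np.int64(403), np.int64(-457), np.int64(-1)), (np.int64(403), np.int64(-453), np.int64(0)), (np.int64(403), np.int64(-448), np.int64(-1)), (np.int64(403), np.int64(-444), np.int64(-1)), (np.int64(403), np.int64(-439), np.int64(0))]
row 192 [(np.int64(642), np.int64(-732), np.int64(-800)), (np.int64(641), np.int64(-714), np.int64(-795)), (np.int64(439), np.int64(-485), np.int64(9)), (np.int64(439), np.int64(-481), np.int64(8)), (np.int64(439), np.int64(-476), np.int64(8)), (np.int64(439), np.int64(-471), np.int64(10)), (np.int64(439), np.int64(-467), np.int64(10)), (np.int64(439), np.int64(-462), np.int64(9)), (np.int64(443), np.int64(-460), np.int64(-6)), (np.int64(442), np.int64(-455), np.int64(-2)), (np.
[... 578 characters left out ...]
64(475), np.int64(-457), np.int64(-1)), (np.int64(475), np.int64(-452), np.int64(-1)), (np.int64(475), np.int64(-447), np.int64(-1)), (np.int64(474), np.int64(-442), np.int64(0))]
col [(np.int64(342), np.int64(-153), np.int64(-799)), (np.int64(364), np.int64(-406), np.int64(309)), (np.int64(366), np.int64(-337), np.int64(10)), (np.int64(370), np.int64(-337), np.int64(9)), (np.int64(364), np.int64(-406), np.int64(309)), (np.int64(378), np.int64(-336), np.int64(8)), (np.int64(382), np.int64(-336), np.int64(9)), (np.int64(387), np.int64(-336), np.int64(9)), (np.int64(392), np.int64(-333), np.int64(-1)), (np.int64(396), np.int64(-333), np.int64(0)), (np.int64(401), np.int64(-333), np.int64(-1))]
```

Request:
play_rows --pt "0 0 0 0 0 0.114 0.82" --pt "0 0 0 0 0 0.114 0.82" --pt "0 0 0 0 0 0.114 0.82" --pt "0 0 0 0 0 0.114 0.82" --pt "0 0 0 0 0 0.114 0.82"

```text
clock: 22.62
eef_pos: [437.6, -407.6, 148.1]
ee_rot: [[-0.832, 0.555, 0.0], [0.555, 0.832, -0.0], [-0.0, -0.0, -1.0]]
contact_force: [0.0, -0.5, -0.5]
finger_gap: 72.1
finger_force: 0.0
```

Request:
play_rows --pt "0 0 0 0 0 0.114 0.82" --pt "-2.5 -2.2 20 0 0 0 0.82" --pt "0 0 20 0 0 0 0.82" --pt "0 0 20 0 0 0 0.82" --pt "0 0 20 0 0 0 0.82"

```text
clock: 23.03
eef_pos: [438.2, -411.0, 67.4]
ee_rot: [[-0.767, 0.642, 0.0], [0.642, 0.767, -0.001], [-0.001, -0.0, -1.0]]
contact_force: [0.3, -0.5, 0.3]
finger_gap: 72.1
finger_force: 0.0
```

Request:
play_rows --pt "0 0 0 0 0 0 0.82" --pt "0 0 0 0 0 0 0.82" --pt "0 0 0 0 0 0 0.82"

```text
clock: 23.28
eef_pos: [438.6, -411.5, 69.0]
ee_rot: [[-0.767, 0.642, 0.001], [0.642, 0.767, -0.001], [-0.001, 0.0, -1.0]]
contact_force: [-0.1, -0.1, 0.6]
finger_gap: 72.3
finger_force: 0.0
```

```bash
python3 - <<'E'
from h import *
o=get_obs();print(o['eef_pos'],o['joint_pos'].round(2),o['ee_rot'].round(3))
p,d,m=snap('wrist'); C=cloud(m,d); cv2.imwrite('pics/w6.png',p)
q=C[(np.hypot(C[...,0]-437,C[...,1]+410)<40)&(C[...,2]>19)&(C[...,2]<40)]
print(len(q),((q.max(0)+q.min(0))/2).round(1),q.mean(0).round(1),np.ptp(q,axis=0).round()) if len(q) else 0
E
```

```text
[ 438.62666818 -411.49372071   68.99191809] [ 1.15  0.64 -0.68  1.77  0.49  0.91  1.14] [[-0.767  0.642  0.001]
 [ 0.642  0.767 -0.001]
 [-0.001  0.    -1.   ]]
4918 [ 438.1 -411.2   22.8] [ 437.3 -410.1   24.2] [57. 58.  8.]
```

View pics/w6.png

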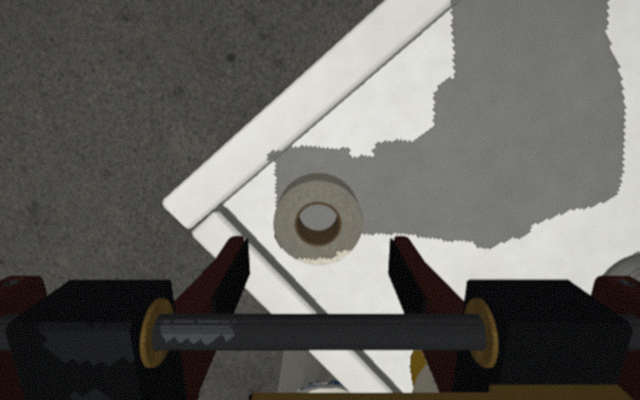

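The roll at (318,218) is centred between the fingertips, at columns 248 and 392. I'll descend and grip.

Request:
play_rows --pt "0 0 16 0 0 0 0.82" --pt "0 0 16 0 0 0 0.82" --pt "0 0 16 0 0 0 0.82" --pt "0 0 10 0 0 0 0.82" --pt "0 0 5 0 0 0 0.82"

```text
clock: 23.75
eef_pos: [437.7, -411.7, 4.6]
ee_rot: [[-0.766, 0.643, -0.0], [0.643, 0.766, -0.0], [0.0, -0.0, -1.0]]
contact_force: [-0.0, -0.2, 0.3]
finger_gap: 72.1
finger_force: 0.0
```

Request:
play_rows --pt "0 0 0 0 0 0 0.82" --pt "0 0 0 0 0 0 0.82" --pt "0 0 0 0 0 0 0" --pt "0 0 0 0 0 0 0" --pt "0 0 0 0 0 0 0"

```text
clock: 24.17
eef_pos: [438.2, -412.0, 5.6]
ee_rot: [[-0.766, 0.643, 0.001], [0.643, 0.766, -0.001], [-0.001, -0.0, -1.0]]
contact_force: [-0.3, -0.0, 3.4]
finger_gap: 56.3
finger_force: 30.0
```

Request:
play_rows --pt "0 0 0 0 0 0 0" --pt "0 0 0 0 0 0 0" --pt "0 0 0 0 0 0 0" --pt "0 0 0 0 0 0 0" --pt "0 0 0 0 0 0 0"

```text
clock: 24.58
eef_pos: [438.2, -412.0, 5.6]
ee_rot: [[-0.766, 0.643, 0.001], [0.643, 0.766, -0.001], [-0.001, -0.0, -1.0]]
contact_force: [-1.8, 1.0, 6.3]
finger_gap: 56.3
finger_force: 30.0
```

Request:
play_rows --pt "0 0 -15 0 0 0 0" --pt "0 0 -25 0 0 0 0" --pt "0 0 -30 0 0 0 0" --pt "0 0 -35 0 0 0 0" --pt "0 0 -35 0 0 0 0"

```text
clock: 25.0
eef_pos: [437.4, -411.0, 146.8]
ee_rot: [[-0.767, 0.642, -0.001], [0.642, 0.767, 0.001], [0.001, 0.0, -1.0]]
contact_force: [0.7, -0.3, -0.7]
finger_gap: 56.5
finger_force: 30.0
```

Request:
play_rows --pt "20.7 28.5 0 0 0 0 0" --pt "20.7 28.5 0 0 0 0 0" --pt "20.7 28.5 0 0 0 0 0" --pt "20.7 28.5 0 0 0 0 0" --pt "20.7 28.5 0 0 0 0 0"

```text
clock: 25.42
eef_pos: [449.7, -234.4, 145.8]
ee_rot: [[-0.766, 0.643, 0.0], [0.643, 0.766, -0.001], [-0.001, -0.0, -1.0]]
contact_force: [0.9, -0.4, -0.2]
finger_gap: 56.5
finger_force: 30.0
```

Request:
play_rows --pt "20.7 28.5 0 0 0 0 0" --pt "20.7 28.5 0 0 0 0 0" --pt "20.7 28.5 0 0 0 0 0" --pt "20.7 28.5 0 0 0 0 0" --pt "20.7 28.5 0 0 0 0 0"

```text
clock: 25.83
eef_pos: [462.0, -58.7, 145.7]
ee_rot: [[-0.766, 0.642, 0.0], [0.642, 0.766, -0.001], [-0.001, -0.0, -1.0]]
contact_force: [1.8, 0.3, -0.5]
finger_gap: 56.5
finger_force: 30.0
```

Request:
play_rows --pt "20.7 28.5 0 0 0 0 0" --pt "20.7 28.5 0 0 0 0 0" --pt "20.7 28.5 0 0 0 0 0" --pt "20.7 28.5 0 0 0 0 0" --pt "20.7 28.5 0 0 0 0 0"

```text
clock: 26.25
eef_pos: [474.3, 117.0, 145.7]
ee_rot: [[-0.766, 0.643, 0.001], [0.643, 0.766, -0.001], [-0.001, -0.0, -1.0]]
contact_force: [0.2, -0.9, -0.3]
finger_gap: 56.4
finger_force: 30.0
```

Request:
play_rows --pt "0 0 0 0 0 0 0" --pt "0 0 0 0 0 0 0" --pt "0 0 0 0 0 0 0"

```text
clock: 26.5
eef_pos: [474.3, 115.0, 145.1]
ee_rot: [[-0.767, 0.642, -0.0], [0.642, 0.767, -0.001], [-0.0, -0.001, -1.0]]
contact_force: [0.3, -0.4, -1.0]
finger_gap: 56.5
finger_force: 30.0
```

```bash
python3 - <<'E'
from h import *
o=get_obs();print(o['eef_pos'],o['joint_pos'].round(2),o['ee_rot'].round(3))
p,d,m=snap('wrist'); C=cloud(m,d); cv2.imwrite('pics/w7.png',p)
q=C[(np.hypot(C[...,0]-475,C[...,1]-114)<40)&(C[...,2]>155)&(C[...,2]<175)]
print(len(q),((q.max(0)+q.min(0))/2).round(1),q.mean(0).round(1),np.ptp(q,axis=0).round()) if len(q) else 0
q=C[(np.hypot(C[...,0]-475,C[...,1]-114)<42)&(C[...,2]>55)&(C[...,2]<75)]
print(len(q),((q.max(0)+q.min(0))/2).round(1),q.mean(0).round(1),np.ptp(q,axis=0).round()) if len(q) else 0
E
```

```text
[474.3286157  114.98416635 145.11421315] [ 0.38  0.41 -0.89  1.97  0.39  0.95  0.17] [[-0.767  0.642 -0.   ]
 [ 0.642  0.767 -0.001]
 [-0.    -0.001 -1.   ]]
10391 [472.9 118.6 165. ] [471.3 118.5 163.7] [60. 65. 20.]
2130 [474.8 117.2  62.5] [464.  124.6  66.5] [59. 56. 15.]
```

View pics/w7.png

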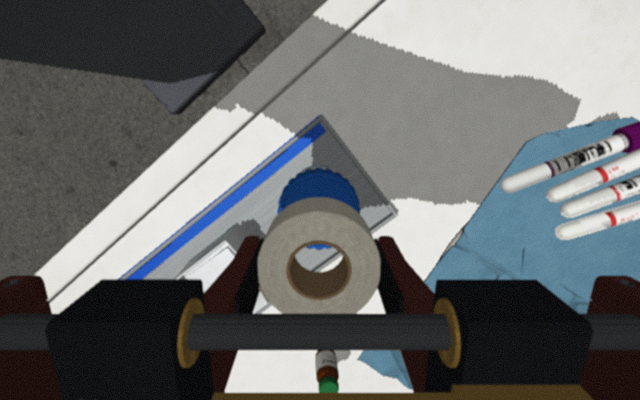

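The roll (320,262) is held level above the blue lid (318,190). I'll lower it onto the lid.

Request:
play_rows --pt "-1 0 16 0 0 0 0" --pt "0 0 16 0 0 0 0" --pt "0 0 16 0 0 0 0" --pt "0 0 12 0 0 0 0" --pt "0 0 6 0 0 0 0"

```text
clock: 26.97
eef_pos: [474.8, 112.9, 77.5]
ee_rot: [[-0.765, 0.644, -0.002], [0.644, 0.765, -0.001], [0.001, -0.002, -1.0]]
contact_force: [-0.3, -0.5, -0.6]
finger_gap: 56.7
finger_force: 30.0
```

Request:
play_rows --pt "0 0 0 0 0 0 0" --pt "0 0 0 0 0 0 0" --pt "0 0 2 0 0 0 0" --pt "0 0 1 0 0 0 0" --pt "0 0 0 0 0 0 0"

```text
clock: 27.38
eef_pos: [475.6, 114.7, 76.2]
ee_rot: [[-0.766, 0.643, 0.001], [0.643, 0.766, -0.0], [-0.001, 0.0, -1.0]]
contact_force: [-0.0, -0.1, -0.5]
finger_gap: 56.4
finger_force: 30.0
```

Request:
play_rows --pt "0 0 0 0 0 0 0" --pt "0 0 0 0 0 0 0"

```text
clock: 27.55
eef_pos: [475.5, 114.8, 76.1]
ee_rot: [[-0.766, 0.642, 0.0], [0.642, 0.766, -0.0], [-0.0, 0.0, -1.0]]
contact_force: [0.1, -0.6, -0.3]
finger_gap: 56.4
finger_force: 30.0
```

Request:
play_rows --pt "0 0 1 0 0 0 0" --pt "0 0 0.7 0 0 0 0" --pt "0 0 0 0 0 0 0" --pt "0 0 0 0 0 0 0" --pt "0 0 0 0 0 0 0"

```text
clock: 27.97
eef_pos: [475.3, 114.8, 74.1]
ee_rot: [[-0.766, 0.642, -0.0], [0.642, 0.766, -0.0], [0.0, -0.0, -1.0]]
contact_force: [0.3, 0.2, -0.0]
finger_gap: 56.3
finger_force: 30.0
```

Request:
play_rows --pt "0 0 0.4 0 0 0 0" --pt "0 0 0 0 0 0 0" --pt "0 0 0 0 0 0 1" --pt "0 0 0 0 0 0 1" --pt "0 0 0 0 0 0 1"

```text
clock: 28.38
eef_pos: [475.4, 114.7, 73.7]
ee_rot: [[-0.766, 0.643, 0.0], [0.643, 0.766, 0.0], [-0.0, 0.0, -1.0]]
contact_force: [0.2, 1.4, 0.2]
finger_gap: 72.8
finger_force: 0.0
```

Request:
play_rows --pt "0 0 0 0 0 0 1" --pt "0 0 0 0 0 0 1" --pt "0 0 -6 0 0 0 1" --pt "0 0 -14 0 0 0 1" --pt "0 0 -20 0 0 0 1"

```text
clock: 28.8
eef_pos: [474.3, 114.6, 113.4]
ee_rot: [[-0.767, 0.642, -0.003], [0.642, 0.767, -0.0], [0.002, -0.002, -1.0]]
contact_force: [0.3, 0.3, 0.6]
finger_gap: 87.7
finger_force: 0.0
```

Request:
play_rows --pt "0 0 -30 0 0 0 1" --pt "0 0 -40 0 0 0 1" --pt "0 0 -40 0 0 0 1" --pt "0 0 -40 0 0 0 1" --pt "0 0 0 0 0 0 1"

```text
clock: 29.22
eef_pos: [478.0, 116.9, 271.1]
ee_rot: [[-0.767, 0.642, 0.01], [0.642, 0.767, 0.002], [-0.007, 0.008, -1.0]]
contact_force: [1.4, 0.9, 0.4]
finger_gap: 87.3
finger_force: 0.0
```

Request:
play_rows --pt "0 -40 0 0 0 0 1" --pt "0 -40 0 0 0 0 1" --pt "0 -40 0 0 0 0 1" --pt "0 -40 0 0 0 0 1" --pt "0 0 0 0 0 0 1"

```text
clock: 29.63
eef_pos: [368.2, -12.9, 263.4]
ee_rot: [[-0.763, 0.646, -0.002], [0.646, 0.763, -0.005], [-0.001, -0.005, -1.0]]
contact_force: [0.0, 0.5, -0.4]
finger_gap: 88.0
finger_force: 0.0
```

```bash
python3 top.py 475,115,84,110,45 475,115,55,80,45 469,-106,60,80,45 471,-50,42,56,18 473,4,30,70,48; python3 - <<'E'
from h import *
o=get_obs();print(o['eef_pos'])
p,d,m=snap('wrist'); C=cloud(m,d); cv2.imwrite('pics/w8.png',p)
for a,b,r,l,h in((475,115,42,86,110),(475,115,42,60,76),(469,-106,42,58,80),(471,-50,18,42,56)):
  q=C[(np.hypot(C[...,0]-a,C[...,1]-b)<r)&(C[...,2]>l)&(C[...,2]<h)]
  print(len(q),((q.max(0)+q.min(0))/2).round(1),q.mean(0).round(1),np.ptp(q,axis=0).round()) if len(q) else 0
E
```

```text
475,115,84,110,45 top 230 mid [474.7 116.   93.3] mean [474.2 116.2  93.4] ext [57. 56. 15.] z97 99.3
475,115,84,110,45 scene 292 mid [474.  115.8  91. ] mean [473.8 117.6  92.3] ext [55. 59. 14.] z97 96.2
475,115,55,80,45 top 89 mid [469.  113.5  68.8] mean [470.1 112.6  68.1] ext [49. 54. 22.] z97 77.2
475,115,55,80,45 scene 137 mid [474.  123.1  67.5] mean [473.9 126.3  68.5] ext [60. 45. 24.] z97 78.9
469,-106,60,80,45 top 106 mid [ 470.2 -124.    68.5] mean [ 469.8 -122.6   67.3] ext [57. 22. 16.] z97 75.2
469,-106,60,80,45 scene 275 mid [ 468.6 -105.7   66.8] mean [ 468.7 -104.2   67.1] ext [59. 60. 13.] z97 71.3
471,-50,42,56,18 scene 31 mid [470.7 -48.1  47.1] mean [470.3 -49.1  48.2] ext [16. 21. 10.] z97 51.9
473,4,30,70,48 scene 441 mid [477.8  -2.2  47.9] mean [477.1   2.9  43.7] ext [61. 84. 35.] z97 59.9
[371.99427693  -9.15995158 264.29643854]
2244 [475.4 114.9  90.7] [474.  115.2  92.5] [58. 58.  9.]
750 [469.7 111.2  68. ] [468.  109.6  68.1] [48. 55. 16.]
1958 [ 470.8 -107.    64.2] [ 468.9 -105.5   66.9] [61. 61. 12.]
212 [472.1 -51.1  46.9] [471.5 -50.4  47.8] [19. 19.  9.]
```

View pics/w8.png

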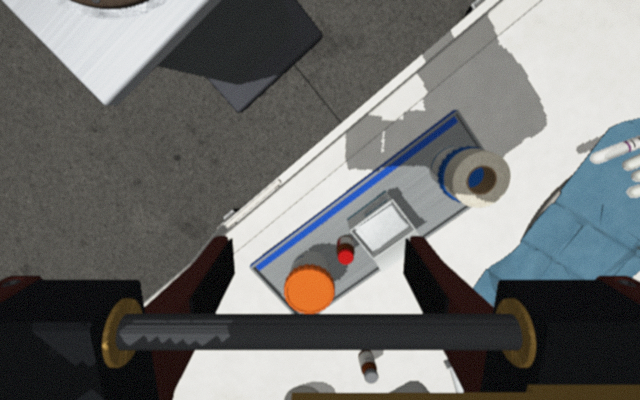

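The roll lies on the blue lid at (475,178), with the carton (383,228), red vial (345,255) and orange cup (308,290) in one row. Measured offsets from the row are all within about 2 mm, so I'll hand in.

Request:
play_rows --pt "0 0 0 0 0 0 1" --pt "0 0 0 0 0 0 1" --pt "0 0 0 0 0 0 1"

```text
clock: 30.03
eef_pos: [373.0, -6.7, 263.7]
ee_rot: [[-0.768, 0.641, -0.0], [0.641, 0.768, 0.001], [0.001, 0.001, -1.0]]
contact_force: [-0.4, -0.3, -0.0]
finger_gap: 88.1
finger_force: 0.0
```

```bash
sleep 1; python3 -c "
from station import *
print(job_done())"
```

```text
the job is handed in; nothing more can be done
None
```

The job is handed in (no verdict was returned): both cups and the red vial stand upright in row with the carton, each within about 2 mm of its place by my last camera measurements, and the tape roll lies centred on the blue lid.

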